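# Brake disc run-out check on a motorcycle wheel

## Robot

A 7-joint arm with a two-finger parallel gripper is mounted at the origin on the work surface. World frame = base frame: x ahead of the robot, y to its left, z up, the work surface at z = 0. Lengths are in m, angles in rad, forces in N, time in s.
With the tool pointing down it reaches from about 0.35 to 0.9 m from the base axis. Payload 7.2 kg.
Tool frame: the origin (TCP) lies at the very end of the fingers, on their centre line; the grasp point (between the pads) lies 19 mm behind it (arm.grasp_offset is the distance from the TCP to the grasp point, in m); z points along the fingers, y is the line along which they close (so a half turn about z gives the same grasp; the last joint's range is limited). The gripper opens to 85 mm and grips with 20 to 120 N. Pads are 22 mm wide; open, the fingers measure 114 mm over their backs; the gripper's body (76 mm by 85 mm) begins 54 mm behind the grasp point. The pads swing forward as they close: fully open they stand 13 mm farther back than shut.
Start: joints at [1.246, 0.411, -0.013, 1.596, 0.006, 1.134, -0.082], TCP at [0.159, -0.605, 0.231] pointing down, gripper open.
Joint ranges: [-2.95, 2.95], [-0.29, 1.99], [-1.47, 1.44], [0.14, 2.54], [-1.03, 4.17], [0.13, 1.85], [-2.86, 2.86]. Speed limits (rad/s): [2.39, 2.39, 3.01, 3.01, 3.14, 3.14, 3.14].

## Interface

Orientations are given as a unit quaternion [w, x, y, z].
In Python, from station import arm gives the robot as it stands.
- The arm moves only by the tool drive_tool, never from a script. Its argument "increments" is a list of rows, each a list of 6 numbers: the shift along the world's x, y, z in cm, then the turn, a rotation vector about the world's x, y, z in degrees. In form: [[tx, ty, tz, ax, ay, az], ...]. A call has 1 to 5 rows; each row is the pose to reach, as a shift and turn from the pose commanded when the call began; what a row does not reach only later rows make up. A row lasts 1/8 s, in which the tool goes at most 62.5 mm and 10.7 degrees, less where a joint would pass 70% of its speed; a pose out of reach is approached as far as the arm can. A call with a gripper value outside its range is refused whole. "grip" is the finger opening in cm, from 0 to 8.54, set as the call begins (left out, the last holds). The fingers move at their own pace and stop on an object; "grip_force" is the grip in N (left out, the last holds). Time passes only in rows, so rows that repeat a pose let the fingers close. It gives the time, the measured TCP pose, the force, the opening and the grip force at its end, in the units of the state.
- arm.get_state(): the state, without advancing time (a new reading comes with each control period).
- arm.grab_frame(name): name is "scene" or "top"; returns a dict with "frame" (420x560x3 uint8, red, green, blue), "z_map" (420x560 float32, m along the optical axis (not along the pixel's ray), 0 where there is no reading), "K" (3x3 intrinsics, pixels), "k1" (the pictures are not rectified: a ray, as slopes to the right and down, at radius r is drawn at 1 + k1 r^2 times it, then the intrinsics apply), "R" (3x3) and "t" (3): a world point X has camera coordinates R X + t. Camera axes: x right, y down, z forward; pixel columns grow to the right and rows downward; lengths in m; the calibration is good to about 2 mm. A picture is of the moment at which its call begins.
- arm.hand_in(): hands the job in; it is judged then, once.
The state is a dict: "time_s": time; "joint_positions": joint angles; "qvel": joint speeds; "joint_efforts": joint torques, N m; "tcp_pos": TCP position; "tool_rot": TCP orientation; "contact_force": force on the tool from outside, world axes, zero at the start; "moment": the same for the moment, N m; "opening": opening from 0.0 (shut) to 1.0 (fully open); "gripper_force": force on a finger pad.
Only numpy, scipy, OpenCV 4.12 (cv2) and the standard library are available. Lean on these libraries where they do the work, as an engineer would, in place of code of your own. Each camera call takes 0.05 s, during which the arm holds its last target. There are 200 camera calls.

## Task

Run the brake disc of the wheel on the stand past the dial gauge: by hand, at the spokes or the rim, get the wheel turning anticlockwise (seen from above) and keep it between 9 and 15 turns a minute for eight seconds without a break, nudging it again as it slows, but never let it go over 20 turns a minute. Then bring it to rest with the yellow mark on the rim at the tip of the red pointer, and let go. Handle the wheel gently, keep your fingers off the brake disc and the gauge, and leave the other things on the bench alone.

Things in the scene. Friction and masses are not known exactly. Their poses are not given: they have to be found in the camera images.
- wheel (a joint): Angle in rad of a blue cast 17-inch motorcycle wheel without tyre, lying flat on a vertical axle and turning freely without end: 0 with the yellow mark at the pointer, growing anticlockwise seen from above; turns add up (6.283, 12.566: at the pointer again). Nominal: 5.1 kg with disc, inertia 0.14 kg m2 (varies by 30 %), bearing drag 0.02 N m + 0.008 N m per rad/s. Starts at rest.
- axle (a point): Point on the wheel's axis, 160 mm above the bench, level with the rim's top. Fixed; x axis towards the dial gauge, y axis towards the red pointer. The rim is a ring 465 mm across outside, 394 mm inside, from 50 to 160 mm above the bench, its flat top flange from radius 197 to 232 mm. Hub radius 44 mm; a brass nut (radius 26 mm) reaches to 185 mm.
- spoke (a point): Point on top of one spoke, on its centre line, 143 mm from the axis, 134 mm above the bench; turns with the wheel. It lies 36 degrees anticlockwise of the yellow mark; the five straight radial spokes are alike, 72 degrees apart, 32 mm wide, with a white line on top, from 86 to 134 mm above the bench, between hub and rim. They can be pushed or braked sideways.
- window (a point): Middle of one of the five open windows between the spokes, the one at the yellow mark: 143 mm from the axis, 134 mm above the bench; turns with the wheel. A window is 140 mm wide there, open down to the stand; closed fingers can stand in it, free from the brake disc (radius 110 mm) to the valve stem (in this window only: 9 mm thick, under the mark, 110 mm high, inwards to radius 174 mm).
- pointer (a point): Point on the edge of the rim (232 mm from the axis, 160 mm above the bench) at which the tip of the fixed red pointer points. The pointer and its post stand outside the rim, 238 to 285 mm from the axis, up to 161 mm high.
- mark (a point): The yellow paint mark, a stripe 16 mm wide across the rim's top flange and down its edge; this point is its outer end on the edge, 232 mm from the axis, 160 mm above the bench. It turns with the wheel.
- brake_disc: Steel brake disc, 220 mm across, bolted on the wheel's hub and turning with it, on the axis; its upper face is 146 mm above the bench. Not to be touched.
- gauge: Dial gauge fixed to the stand: origin on the wheel's axis at bench height, x axis along its arm. The arm, 12 mm thick and 206 mm above the bench, runs radially over disc, spokes and rim from the dial (58 mm across, 88 to 112 mm from the axis, plunger on the disc) to a post 300 mm from the axis; top 235 mm. It bars the full circle: keep fingers 50 degrees clear of it either way. Not to be touched.
- stand: The grey stand with the wheel, disc and pointer that it carries, bolted to the bench. Origin on the wheel's axis at bench height, axes as axle. A plate 200 mm square with two flat outriggers to the gauge and the pointer, 16 mm high.
- drill: Blue and black cordless drill standing on its battery, 200 mm high, 190 mm long along its x. Bystander, origin under the battery's centre.
- spray_can: Metal spray can, 66 mm across, 190 mm high, upright. Bystander, origin under its centre.
- headlamp: Black round headlamp with a chromed ring lying on its back, glass up, 160 mm across, 98 mm high. Bystander, origin under its centre.
- tray: Black open parts tray, 160 x 110 x 45 mm. Bystander, origin under its centre.
- wrench: Steel wrench lying flat. Bystander.
- screwdriver: Screwdriver lying flat. Bystander.

How it is judged:
By the outcome, as a careful person would: the job done as asked, in the order asked, and still so for the second after the job is handed in, with the robot touching nothing.
It also fails if it takes over 72 s, if anything falls off the work surface, if the arm or the gripper's body presses on something with over 40 N, if the wrist force passes 120 N, or if a joint passes its speed limit or range.

## Working session

There is one attempt and no reset: what is moved stays moved. The work goes in short steps, Python scripts to look and compute and a tool call to move; the robot and the scene stay as the last step left them, time stands still between calls to the robot, and variables do not carry over. Pictures are saved under pics/ and viewed, at most 10 in all, crops included, and the job is handed in when it is done.

Besides the shell and the picture viewer there is one more tool, called after "Emit:" as name(argument=value, ...), one argument or row to a line, values as JSON. drive_tool: Moves the arm, as the interface text tells. Its arguments: {"type":"object","properties":{"increments":{"type":"array"},"grip":{"type":"number"},"grip_force":{"type":"number"}},"required":["increments"]}

```bash
mkdir -p pics; ls; python3 - <<'E'
from station import arm
import cv2,numpy as np
s=arm.get_state();print(s)
for n in("scene","top"):
    f=arm.grab_frame(n);cv2.imwrite(f"pics/{n}0.png",f["frame"][:,:,::-1]);print(n,f["K"],f["k1"],f["R"],f["t"])
    np.savez(f"{n}0.npz",**f)
E
```

```text
pics
{'time_s': 0.0, 'joint_positions': array([ 1.24578201,  0.4119322 , -0.01272537,  1.59708815,  0.005627  ,
        1.13431382, -0.08221407]), 'qvel': array([ 4.32307463e-04,  3.23592301e-04, -2.29571013e-04,  3.30893376e-04,
        3.65440742e-04, -8.44190238e-05, -7.17722631e-04]), 'joint_efforts': array([-3.98154425e-04, -6.00619769e+01,  6.82073124e-01, -2.99410880e+01,
        1.38921392e-02,  1.07221113e-02,  3.71975227e-05]), 'tcp_pos': array([ 0.15857353, -0.60400503,  0.23041485]), 'tool_rot': array([-8.33963925e-04,  9.91764555e-01,  1.28071621e-01, -1.78563001e-04]), 'contact_force': array([ 0.47241991, -0.12692343,  0.18089253]), 'moment': array([ 0.03238193,  0.0506314 , -0.00872757]), 'gripper_force': 0.0, 'opening': 1.0012766723511926}
scene [[397.63011524   0.         282.70433647]
 [  0.         397.63011524 210.62966364]
 [  0.           0.           1.        ]] -0.09181045289460954 [[-0.8204453   0.57141513 -0.01882203]
 [ 0.43348883  0.60026928 -0.67213409]
 [-0.3727693  -0.55960839 -0.74019018]] [ 0.4458316  -0.13515166  1.55714339]
top [[404.36789219   0.         281.65554136]
 [  0.         404.36789219 207.43620214]
 [  0.           0.           1.        ]] 0.009711401403895913 [[-0.02991145 -0.99952564  0.00733429]
 [-0.98838344  0.02848257 -0.14928803]
 [ 0.14900832 -0.01171452 -0.98876655]] [0.01645587 0.52568567 1.42300947]
```

View pics/scene0.png

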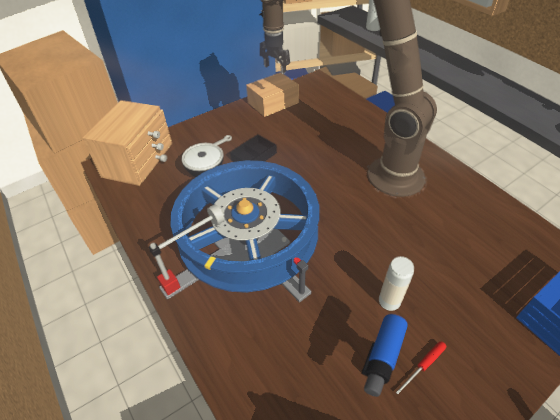

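View pics/top0.png

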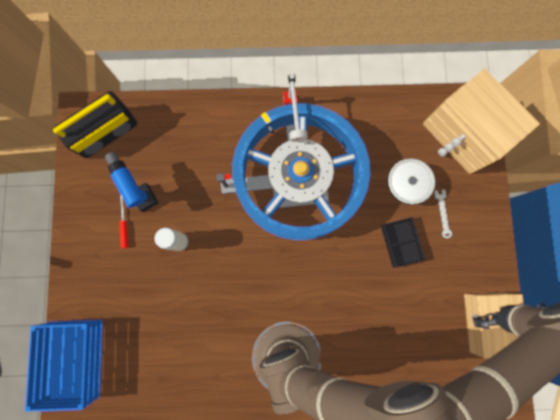

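The scene view shows the wheel at about (245,215), with the gauge arm to the lower left, the pointer at about (298,262) and the mark at (210,262). In the top view, world +x is up and +y is left. The wheel centre is near (301,168), the gauge is up, the pointer is at left (219,178) and the yellow mark is at (266,118).

```bash
cat > h.py <<'E'
import numpy as np, cv2
def ray_plane(f,uv,z):
    uv=np.asarray(uv,float).reshape(-1,2);K=f["K"]
    d=(uv-[K[0,2],K[1,2]])/[K[0,0],K[1,1]]
    s=d.copy()
    for _ in range(15): s=d/(1+f["k1"]*(s**2).sum(1,keepdims=True))
    D=np.c_[s,np.ones(len(s))]@f["R"]; C=-f["R"].T@f["t"]
    return C+D*((z-C[2])/D[:,2])[:,None]
def hsv(f): return cv2.cvtColor(f["frame"],cv2.COLOR_RGB2HSV)
def pix(m): return np.argwhere(m)[:,::-1]
E
python3 - <<'E'
from h import *
from scipy.optimize import least_squares
F={n:dict(np.load(n+"0.npz")) for n in("top","scene")}
c=np.array([.6,-.05])
for n,f in F.items():
    H=hsv(f)
    m=cv2.inRange(H,(100,110,60),(118,255,255))>0
    P=ray_plane(f,pix(m),.16)
    if n=="top":
        for _ in range(6):
            # outer edge of blue by angle on flange plane
            d=P[:,:2]-c;r=np.hypot(*d.T);a=np.degrees(np.arctan2(d[:,1],d[:,0]))//4
            k=(r<.27)&(r>.15);E=[]
            for b in np.unique(a[k]):
                j=np.where(k&(a==b))[0];E.append(P[j[r[j].argmax()],:2])
            E=np.array(E)
            s=least_squares(lambda q:np.hypot(*(E-q[:2]).T)-q[2],[*c,.232],loss="soft_l1",f_scale=.002).x;c=s[:2]
        print("circle",s)
    y=cv2.inRange(H,(22,120,120),(35,255,255))>0
    P=ray_plane(f,pix(y),.16);d=P[:,:2]-c;r=np.hypot(*d.T);k=(r<.245)&(r>.19)
    print(n,"yellow",k.sum(),P[k].mean(0),np.degrees(np.arctan2(*d[k].mean(0)[::-1])),r[k].min(),r[k].max())
    red=(cv2.inRange(H,(0,130,90),(8,255,255))|cv2.inRange(H,(172,130,90),(180,255,255)))
    nn,l,st,ce=cv2.connectedComponentsWithStats(red)
    for i in range(1,nn):
        if st[i,4]>8:
            p=ray_plane(f,pix(l==i),.16);d=p[:,:2]-c;r=np.hypot(*d.T)
            if r.min()<.35: print(n,"red",st[i],r.min(),p[r.argmin()],"ang",np.degrees(np.arctan2(*d.mean(0)[::-1])))
    # hub nut orange top z .185
    o=cv2.inRange(H,(12,140,120),(21,255,255))>0
    p=ray_plane(f,pix(o),.185);d=p[:,:2]-c;k=np.hypot(*d.T)<.035;print(n,"nut",k.sum(),p[k].mean(0))
    w=cv2.inRange(H,(0,0,150),(180,60,255))>0
    p=ray_plane(f,pix(w),.206);d=p[:,:2]-c;r=np.hypot(*d.T);k=(r>.15)&(r<.29);print(n,"gauge?",k.sum(),np.degrees(np.median(np.arctan2(d[k,1],d[k,0]))))
    p=ray_plane(f,pix(cv2.inRange(H,(90,0,130),(125,90,255))>0),.134);d=p[:,:2]-c;r=np.hypot(*d.T);k=(r>.125)&(r<.18);
    a=np.degrees(np.arctan2(d[k,1],d[k,0]));print(n,"spoke hist",np.histogram(a,bins=np.arange(-180,181,8))[0])
f=F["top"];x=cv2.resize(f["frame"][90:250,210:390,::-1],None,fx=4,fy=3.75,interpolation=cv2.INTER_CUBIC);cv2.imwrite("pics/crop1.png",x)
E
```

```text
circle [ 0.63532185 -0.06614758  0.23128998]
top yellow 44 [0.82460753 0.05071932 0.16      ] 31.691604737318936 0.20297928394691483 0.2394403530321346
top red [282  90  10  15  97] 0.23778615326773764 [ 0.86784931 -0.01641595  0.16      ] ang 9.60841308296123
top red [296  90   3  12  21] 0.2420994278026196 [ 0.87741877 -0.06504618  0.16      ] ang 0.850791798139815
top red [224 173   7   6  35] 0.23850283107710193 [0.62608241 0.17217621 0.16      ] ang 93.26792222774823
top nut 50 [ 0.63036654 -0.07172792  0.185     ]
top gauge? 683 4.546781973197209
top spoke hist [ 0  0  0 27 32  1  0  0  0  0  0  0 23 23  0  0  0  0  0  0  0 13 23  3
  0  0  0  0  0  0 27 21  0  0  0  0  0  0  0 24 24  0  0  0  0]
scene yellow 67 [0.82327052 0.04947905 0.16      ] 31.59996541777696 0.20016875140191034 0.2411135085163227
scene red [294 258   7   6  32] 0.24120822317311455 [0.6229954  0.17474547 0.16      ] ang 93.01486301985666
scene red [157 269  23  26 312] 0.2979541799423884 [0.92439515 0.00605576 0.16      ] ang 19.487063287575765
scene nut 123 [ 0.64111551 -0.05805754  0.185     ]
scene gauge? 1167 -75.41532892916368
scene spoke hist [ 0  0  0 10  7  0  0  0  0  0  0  0  9  9  0  0  0  0  0  0  0  9  9  0
  0  0  0  0  0  0  6 12  0  0  0  0  0  0  0 13  9  0  0  0  0]
```

View pics/crop1.png

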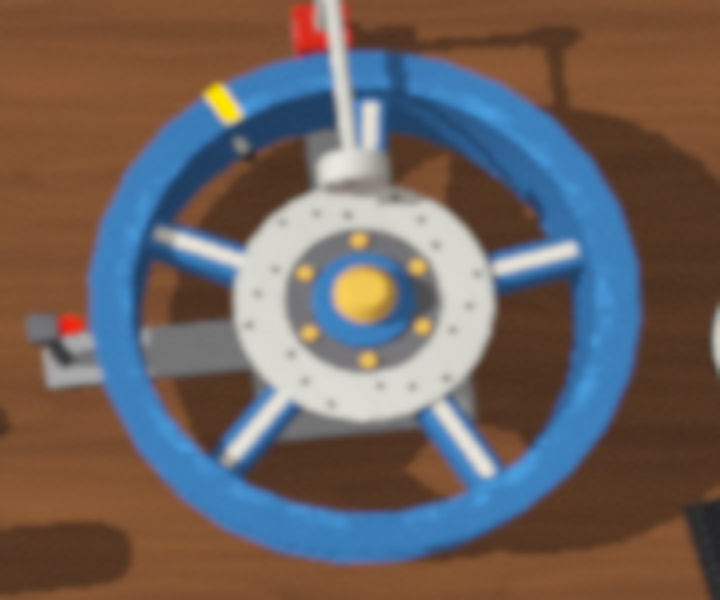

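The crop confirms the mark at (222,103), the pointer tip at (85,325) and five spokes. The wheel centre is (0.635,-0.066), with a fitted rim radius of 231 mm. The mark is at 31.7° (world) and the pointer at 93°. Spokes lie at 67.7° + 72k, which agrees with the given 36° offset from the mark. I'll hover at 112°, just clockwise of the spoke at 140°.

Emit:
drive_tool(
  increments=[
    [2.8,4.5,0,0,0,0],
    [5.6,9,0,0,0,0],
    [8.4,13.5,0,0,0,0],
    [11.2,17.9,0,0,0,0],
    [14.1,22.4,0,0,0,0],
  ],
  grip=0,
)

```text
time_s: 0.72
tcp_pos: [0.3003, -0.3789, 0.2311]
tool_rot: [-0.0, 0.992, 0.128, -0.0]
contact_force: [0.6, -0.3, 0.3]
opening: -0.002
gripper_force: 0.0
```

Emit:
drive_tool(
  increments=[
    [2.8,4.5,0,0,0,0],
    [5.6,9,0,0,0,0],
    [8.4,13.5,0,0,0,0],
    [11.2,17.9,0,0,0,0],
    [14.1,22.4,0,0,0,0],
  ],
)

```text
time_s: 1.35
tcp_pos: [0.4412, -0.1551, 0.2312]
tool_rot: [0.0, 0.992, 0.128, -0.0]
contact_force: [0.3, -0.6, -0.0]
opening: -0.004
gripper_force: 0.0
```

Emit:
drive_tool(
  increments=[
    [2.8,4.5,0,0,0,0],
    [5.6,9,0,0,0,0],
    [8.4,13.5,0,0,0,0],
    [11.2,17.9,0,0,0,0],
    [14.1,22.4,0,0,0,0],
  ],
)

```text
time_s: 1.98
tcp_pos: [0.5823, 0.0687, 0.231]
tool_rot: [0.0, 0.992, 0.128, -0.0]
contact_force: [1.2, -0.1, 0.8]
opening: 0.002
gripper_force: 0.0
```

```bash
cat > plan.py <<'E'
import numpy as np
C=np.array([.635,-.066])
def plan(p0,rows):
    """rows: (phi deg, z[, r]); prints increments in chunks of 5, relative to rounded running pose"""
    p=np.array(p0,float)
    for i in range(0,len(rows),5):
        out=[]
        for q in rows[i:i+5]:
            a=np.radians(q[0]);r=q[2] if len(q)>2 else .145
            t=np.array([*(C+r*np.array([np.cos(a),np.sin(a)])),q[1]])
            d=np.round((t-p)*100,1);out.append([float(x) for x in d]+[0,0,0])
        p=p+np.array(out[-1][:3])/100
        print(out)
E
python3 - <<'E'
from plan import *
z=.108
ph=[115,119,123,126,127.5,130,134.5,141,149,158.3]+[158.3+9.75*k for k in range(1,14)]
plan([.5823,.0687,.231],[(111.4,.17),(111.4,z)]+[(p,z) for p in ph])
print(ph[-1])
E
```

```text
[[-0.0, 0.0, -6.1, 0, 0, 0], [-0.0, 0.0, -12.3, 0, 0, 0], [-0.9, -0.3, -12.3, 0, 0, 0], [-1.8, -0.8, -12.3, 0, 0, 0], [-2.6, -1.3, -12.3, 0, 0, 0]]
[[-0.7, -0.4, 0.0, 0, 0, 0], [-1.0, -0.7, 0.0, 0, 0, 0], [-1.5, -1.1, 0.0, 0, 0, 0], [-2.3, -1.8, 0.0, 0, 0, 0], [-3.4, -3.0, 0.0, 0, 0, 0]]
[[-1.2, -1.7, 0.0, 0, 0, 0], [-2.2, -3.8, 0.0, 0, 0, 0], [-2.9, -6.2, 0.0, 0, 0, 0], [-3.2, -8.6, 0.0, 0, 0, 0], [-3.1, -11.1, 0.0, 0, 0, 0]]
[[0.5, -2.4, 0.0, 0, 0, 0], [1.5, -4.7, 0.0, 0, 0, 0], [2.8, -6.8, 0.0, 0, 0, 0], [4.4, -8.6, 0.0, 0, 0, 0], [6.3, -10.1, 0.0, 0, 0, 0]]
[[2.2, -1.2, 0.0, 0, 0, 0], [4.5, -2.0, 0.0, 0, 0, 0], [6.9, -2.4, 0.0, 0, 0, 0], [9.4, -2.4, 0.0, 0, 0, 0], [11.8, -2.0, 0.0, 0, 0, 0]]
285.05
```

Emit:
drive_tool(
  increments=[
    [0,0,-6.1,0,0,0],
    [0,0,-12.3,0,0,0],
    [-0.9,-0.3,-12.3,0,0,0],
    [-1.8,-0.8,-12.3,0,0,0],
    [-2.6,-1.3,-12.3,0,0,0],
  ],
)

```text
time_s: 2.6
tcp_pos: [0.5567, 0.0542, 0.1111]
tool_rot: [0.0, 0.992, 0.128, 0.002]
contact_force: [0.8, 0.1, 1.2]
opening: -0.0
gripper_force: 0.0
```

Emit:
drive_tool(
  increments=[
    [-0.7,-0.4,0,0,0,0],
    [-1.0,-0.7,0,0,0,0],
    [-1.5,-1.1,0,0,0,0],
    [-2.3,-1.8,0,0,0,0],
    [-3.4,-3.0,0,0,0,0],
  ],
)

```text
time_s: 3.22
tcp_pos: [0.5215, 0.0245, 0.1083]
tool_rot: [-0.0, 0.992, 0.128, 0.0]
contact_force: [0.7, 0.5, 0.1]
opening: -0.002
gripper_force: 0.2
```

Emit:
drive_tool(
  increments=[
    [-1.2,-1.7,0,0,0,0],
    [-2.2,-3.8,0,0,0,0],
    [-2.9,-6.2,0,0,0,0],
    [-3.2,-8.6,0,0,0,0],
    [-3.1,-11.1,0,0,0,0],
  ],
)

```text
time_s: 3.85
tcp_pos: [0.4884, -0.0886, 0.1079]
tool_rot: [0.0, 0.992, 0.128, -0.001]
contact_force: [0.2, -0.2, -0.2]
opening: -0.003
gripper_force: 0.0
```

Emit:
drive_tool(
  increments=[
    [0.5,-2.4,0,0,0,0],
    [1.5,-4.7,0,0,0,0],
    [2.8,-6.8,0,0,0,0],
    [4.4,-8.6,0,0,0,0],
    [6.3,-10.1,0,0,0,0],
  ],
)

```text
time_s: 4.47
tcp_pos: [0.5518, -0.1897, 0.1077]
tool_rot: [-0.0, 0.992, 0.127, -0.001]
contact_force: [-0.8, 0.1, 0.1]
opening: 0.0
gripper_force: 0.0
```

```bash
cat > meas.py <<'E'
from h import *
from plan import C
def angles(f):
    H=hsv(f)
    P=ray_plane(f,pix(cv2.inRange(H,(22,120,120),(35,255,255))>0),.16);d=P[:,:2]-C;r=np.hypot(*d.T);k=(r<.24)&(r>.198)
    m=np.degrees(np.arctan2(*d[k].mean(0)[::-1]))%360 if k.sum()>12 else None
    p=ray_plane(f,pix(cv2.inRange(H,(90,0,130),(125,90,255))>0),.134);d=p[:,:2]-C;r=np.hypot(*d.T);k=(r>.125)&(r<.18)
    a=np.arctan2(d[k,1],d[k,0]); z=np.exp(5j*a).mean() if k.any() else 0
    return m,(np.degrees(np.angle(z))/5-36)%72,abs(z)   # mark angle; mark angle mod 72 from spokes; quality
def look(n=2):
    from station import arm
    out=[]
    for i in range(n):
        t=arm.get_state()["time_s"]
        nm=("top","scene")[i%2] if n>2 else "top"
        a=angles(arm.grab_frame(nm));out.append((t,*a));print(nm,round(t,3),a)
    s=arm.get_state();print(round(s["time_s"],3),s["tcp_pos"].round(4),s["contact_force"].round(1))
    return out
E
python3 -c "
from meas import *
for n in('top','scene'):print(angles(dict(np.load(n+'0.npz'))))
look(4)"
```

```text
(np.float64(31.615778680056938), np.float64(32.29164770268258), np.float64(0.9597545391819099))
(np.float64(31.46726199853686), np.float64(31.876038806313346), np.float64(0.9780997613452973))
top 4.475 (np.float64(137.63150924645868), np.float64(65.7937433822255), np.float64(0.9483316848090085))
scene 4.525 (np.float64(141.8648916967425), np.float64(71.48432123790151), np.float64(0.895107672320468))
top 4.575 (np.float64(144.84860653728015), np.float64(0.5785715489103751), np.float64(0.9359700281037036))
scene 4.625 (np.float64(149.16335740020753), np.float64(6.5251247142112305), np.float64(0.9087573106778452))
4.675 [ 0.5519 -0.188   0.1076] [-0.  -0.5 -0.2]
```

```bash
python3 - <<'E'
from plan import *
z=.108;h=.165
plan([.5519,-.188,.108],[(232,h),(209,h),(186,h),(163,h),(142,h),(153,z),(162.5,z),(171.6,z),(180.8,z),(190.2,z)]+[(190.2+9.75*k,z) for k in range(1,11)])
E
```

```text
[[-0.6, 0.8, 5.7, 0, 0, 0], [-4.4, 5.2, 5.7, 0, 0, 0], [-6.1, 10.7, 5.7, 0, 0, 0], [-5.6, 16.4, 5.7, 0, 0, 0], [-3.1, 21.1, 5.7, 0, 0, 0]]
[[-1.5, -2.3, -5.7, 0, 0, 0], [-2.4, -4.5, -5.7, 0, 0, 0], [-2.9, -6.8, -5.7, 0, 0, 0], [-3.1, -9.1, -5.7, 0, 0, 0], [-2.9, -11.5, -5.7, 0, 0, 0]]
[[0.7, -2.3, -0.0, 0, 0, 0], [1.7, -4.6, -0.0, 0, 0, 0], [3.1, -6.6, -0.0, 0, 0, 0], [4.8, -8.4, -0.0, 0, 0, 0], [6.8, -9.8, -0.0, 0, 0, 0]]
[[2.2, -1.1, -0.0, 0, 0, 0], [4.6, -1.8, -0.0, 0, 0, 0], [7.1, -2.1, -0.0, 0, 0, 0], [9.5, -2.0, -0.0, 0, 0, 0], [11.9, -1.4, -0.0, 0, 0, 0]]
```

Emit:
drive_tool(
  increments=[
    [-0.6,0.8,5.7,0,0,0],
    [-4.4,5.2,5.7,0,0,0],
    [-6.1,10.7,5.7,0,0,0],
    [-5.6,16.4,5.7,0,0,0],
    [-3.1,21.1,5.7,0,0,0],
  ],
)

```text
time_s: 5.3
tcp_pos: [0.5202, 0.0251, 0.1656]
tool_rot: [0.001, 0.992, 0.129, -0.001]
contact_force: [0.4, -0.3, 0.8]
opening: 0.003
gripper_force: 0.0
```

```bash
python3 -c "
from meas import *
look(1)"
```

```text
top 5.3 (np.float64(194.24084575780523), np.float64(49.528934838414415), np.float64(0.9584854082057364))
5.35 [0.5238 0.033  0.1662] [4.4 5.6 2. ]
```

```bash
python3 - <<'E'
from plan import *
z=.108
plan([.5209,.023,.165],[(154.5,.111),(164.5,z),(174,z),(183.2,z),(192.7,z)]+[(192.7+9.9*k,z) for k in range(1,11)])
E
```

```text
[[-1.7, -2.7, -5.4, 0, 0, 0], [-2.6, -5.0, -5.7, 0, 0, 0], [-3.0, -7.4, -5.7, 0, 0, 0], [-3.1, -9.7, -5.7, 0, 0, 0], [-2.7, -12.1, -5.7, 0, 0, 0]]
[[0.7, -2.4, -0.0, 0, 0, 0], [1.9, -4.6, -0.0, 0, 0, 0], [3.4, -6.6, -0.0, 0, 0, 0], [5.2, -8.3, -0.0, 0, 0, 0], [7.3, -9.6, -0.0, 0, 0, 0]]
[[2.4, -1.0, -0.0, 0, 0, 0], [4.8, -1.6, -0.0, 0, 0, 0], [7.3, -1.7, -0.0, 0, 0, 0], [9.8, -1.4, -0.0, 0, 0, 0], [12.2, -0.7, -0.0, 0, 0, 0]]
```

Emit:
drive_tool(
  increments=[
    [-1.7,-2.7,-5.4,0,0,0],
    [-2.6,-5.0,-5.7,0,0,0],
    [-3.0,-7.4,-5.7,0,0,0],
    [-3.1,-9.7,-5.7,0,0,0],
    [-2.7,-12.1,-5.7,0,0,0],
  ],
)

```text
time_s: 5.98
tcp_pos: [0.4938, -0.098, 0.1082]
tool_rot: [-0.0, 0.992, 0.128, -0.001]
contact_force: [1.2, 2.9, -0.2]
opening: 0.001
gripper_force: 1.5
```

Emit:
drive_tool(
  increments=[
    [0.7,-2.4,0,0,0,0],
    [1.9,-4.6,0,0,0,0],
    [3.4,-6.6,0,0,0,0],
    [5.2,-8.3,0,0,0,0],
    [7.3,-9.6,0,0,0,0],
  ],
)

```text
time_s: 6.6
tcp_pos: [0.5674, -0.1942, 0.1081]
tool_rot: [-0.0, 0.992, 0.128, -0.001]
contact_force: [0.3, -0.7, 0.4]
opening: -0.002
gripper_force: 0.0
```

Emit:
drive_tool(
  increments=[
    [2.4,-1.0,0,0,0,0],
    [4.8,-1.6,0,0,0,0],
    [7.3,-1.7,0,0,0,0],
    [7.4,-1.6,5.6,0,0,0],
  ],
)

```text
time_s: 7.1
tcp_pos: [0.6395, -0.2082, 0.1587]
tool_rot: [-0.003, 0.992, 0.129, -0.005]
contact_force: [0.6, 0.6, 0.2]
opening: 0.002
gripper_force: 0.0
```

```bash
python3 -c "
from meas import *
look(3)"
```

```text
top 7.1 (np.float64(326.60839696853986), np.float64(37.865539938738564), np.float64(0.9217536695452632))
scene 7.15 (np.float64(329.7478164968355), np.float64(42.42261986406065), np.float64(0.8742455952555431))
top 7.2 (np.float64(333.6417592902259), np.float64(45.10642013709566), np.float64(0.9394777802856208))
7.25 [ 0.6436 -0.2091  0.1673] [ 0.4 -0.2 -0.7]
```

```bash
python3 - <<'E'
from plan import *
z=.108
plan([.6412,-.2103,.164],[(249,.165),(225,.165),(201,.165),(178,.165),(184.5,.11),(195,z),(204.8,z),(214.5,z),(224.5,z),(234.7,z)]+[(234.7+10.2*k,z) for k in range(1,6)]+[(287,.163)])
E
```

```text
[[-5.8, 0.9, 0.1, 0, 0, 0], [-10.9, 4.2, 0.1, 0, 0, 0], [-14.2, 9.2, 0.1, 0, 0, 0], [-15.1, 14.9, 0.1, 0, 0, 0], [-15.1, 13.3, -5.4, 0, 0, 0]]
[[0.5, -2.6, -0.2, 0, 0, 0], [1.3, -5.0, -0.2, 0, 0, 0], [2.5, -7.1, -0.2, 0, 0, 0], [4.1, -9.0, -0.2, 0, 0, 0], [6.1, -10.7, -0.2, 0, 0, 0]]
[[2.2, -1.3, 0.0, 0, 0, 0], [4.7, -2.2, 0.0, 0, 0, 0], [7.2, -2.6, 0.0, 0, 0, 0], [9.8, -2.6, 0.0, 0, 0, 0], [12.3, -2.1, 0.0, 0, 0, 0]]
[[0.3, 0.1, 5.5, 0, 0, 0]]
```

Emit:
drive_tool(
  increments=[
    [-5.8,0.9,0.1,0,0,0],
    [-10.9,4.2,0.1,0,0,0],
    [-14.2,9.2,0.1,0,0,0],
    [-15.1,14.9,0.1,0,0,0],
    [-15.1,13.3,-5.4,0,0,0],
  ],
)

```text
time_s: 7.88
tcp_pos: [0.4931, -0.0714, 0.1132]
tool_rot: [0.001, 0.991, 0.132, 0.004]
contact_force: [1.0, -2.7, -1.5]
opening: -0.0
gripper_force: 0.0
```

Emit:
drive_tool(
  increments=[
    [0.5,-2.6,-0.2,0,0,0],
    [1.3,-5.0,-0.2,0,0,0],
    [2.5,-7.1,-0.2,0,0,0],
    [4.1,-9.0,-0.2,0,0,0],
    [6.1,-10.7,-0.2,0,0,0],
  ],
)

```text
time_s: 8.5
tcp_pos: [0.551, -0.184, 0.1076]
tool_rot: [-0.0, 0.992, 0.128, -0.001]
contact_force: [-0.3, 2.0, 0.4]
opening: 0.005
gripper_force: 0.2
```

Emit:
drive_tool(
  increments=[
    [2.2,-1.3,0,0,0,0],
    [4.7,-2.2,0,0,0,0],
    [7.2,-2.6,0,0,0,0],
    [9.8,-2.6,0,0,0,0],
    [10.0,-2.4,5.5,0,0,0],
  ],
)

```text
time_s: 9.12
tcp_pos: [0.6495, -0.2064, 0.1571]
tool_rot: [-0.003, 0.992, 0.129, -0.005]
contact_force: [0.3, -0.3, 0.4]
opening: -0.003
gripper_force: 0.0
```

```bash
python3 -c "
from meas import *
look(3)"
```

```text
top 9.125 (np.float64(113.3893125868515), np.float64(42.54852822930651), np.float64(0.9451653254547725))
scene 9.175 (np.float64(117.77777757347832), np.float64(47.639284210833466), np.float64(0.8601599680448065))
top 9.225 (np.float64(121.27938530493736), np.float64(50.03623841947622), np.float64(0.954350069086373))
9.275 [ 0.6535 -0.2071  0.1657] [-0.7  0.5 -0.6]
```

```bash
python3 - <<'E'
from plan import *
z=.108
plan([.651,-.210,.163],[(252,.165),(228,.165),(205,.165),(184,.165),(191,.11),(201.5,z),(212,z),(221.7,z),(231.6,z),(241.7,z)]+[(241.7+10.1*k,z) for k in range(1,5)]+[(284,.163)])
E
```

```text
[[-6.1, 0.6, 0.2, 0, 0, 0], [-11.3, 3.6, 0.2, 0, 0, 0], [-14.7, 8.3, 0.2, 0, 0, 0], [-16.1, 13.4, 0.2, 0, 0, 0], [-15.8, 11.6, -5.3, 0, 0, 0]]
[[0.7, -2.5, -0.2, 0, 0, 0], [1.9, -4.9, -0.2, 0, 0, 0], [3.4, -6.8, -0.2, 0, 0, 0], [5.2, -8.6, -0.2, 0, 0, 0], [7.3, -10.0, -0.2, 0, 0, 0]]
[[2.4, -1.0, -0.0, 0, 0, 0], [4.9, -1.6, -0.0, 0, 0, 0], [7.4, -1.7, -0.0, 0, 0, 0], [9.9, -1.4, -0.0, 0, 0, 0], [10.4, -1.3, 5.5, 0, 0, 0]]
```

Emit:
drive_tool(
  increments=[
    [-6.1,0.6,0.2,0,0,0],
    [-11.3,3.6,0.2,0,0,0],
    [-14.7,8.3,0.2,0,0,0],
    [-16.1,13.4,0.2,0,0,0],
    [-15.8,11.6,-5.3,0,0,0],
  ],
)

```text
time_s: 9.9
tcp_pos: [0.4956, -0.087, 0.113]
tool_rot: [0.001, 0.991, 0.132, 0.004]
contact_force: [0.5, -1.5, -0.2]
opening: 0.0
gripper_force: 0.0
```

Emit:
drive_tool(
  increments=[
    [0.7,-2.5,-0.2,0,0,0],
    [1.9,-4.9,-0.2,0,0,0],
    [3.4,-6.8,-0.2,0,0,0],
    [5.2,-8.6,-0.2,0,0,0],
    [7.3,-10.0,-0.2,0,0,0],
  ],
)

```text
time_s: 10.52
tcp_pos: [0.5659, -0.1921, 0.1071]
tool_rot: [-0.0, 0.992, 0.128, -0.001]
contact_force: [-0.6, 0.6, 1.0]
opening: -0.002
gripper_force: 0.0
```

Emit:
drive_tool(
  increments=[
    [2.4,-1.0,0,0,0,0],
    [4.9,-1.6,0,0,0,0],
    [7.4,-1.7,0,0,0,0],
    [9.9,-1.4,0,0,0,0],
    [10.2,-1.3,5.5,0,0,0],
  ],
)

```text
time_s: 11.15
tcp_pos: [0.6663, -0.2031, 0.1568]
tool_rot: [-0.003, 0.992, 0.129, -0.006]
contact_force: [1.4, -0.7, 0.4]
opening: 0.002
gripper_force: 0.0
```

```bash
python3 -c "
from meas import *
look(3)"
```

```text
top 11.15 (None, np.float64(48.21448875664973), np.float64(0.9507221662882022))
scene 11.2 (None, np.float64(54.419087117653774), np.float64(0.8022603249094532))
top 11.25 (None, np.float64(56.27484258890337), np.float64(0.9528088334551491))
11.3 [ 0.6704 -0.2043  0.1654] [-0.4 -0.1 -0.4]
```

```bash
python3 - <<'E'
from plan import *
z=.108
plan([.668,-.207,.163],[(255,.165),(231,.165),(208,.165),(188,.165),(195,.11),(206,z),(216.5,z),(226.8,z),(236.6,z),(246.6,z)]+[(246.6+10*k,z) for k in range(1,5)]+[(288,.163)])
E
```

```text
[[-7.1, 0.1, 0.2, 0, 0, 0], [-12.4, 2.8, 0.2, 0, 0, 0], [-16.1, 7.3, 0.2, 0, 0, 0], [-17.7, 12.1, 0.2, 0, 0, 0], [-17.3, 10.3, -5.3, 0, 0, 0]]
[[1.0, -2.6, -0.2, 0, 0, 0], [2.3, -4.8, -0.2, 0, 0, 0], [4.1, -6.8, -0.2, 0, 0, 0], [6.0, -8.3, -0.2, 0, 0, 0], [8.2, -9.5, -0.2, 0, 0, 0]]
[[2.4, -0.8, -0.0, 0, 0, 0], [4.9, -1.2, -0.0, 0, 0, 0], [7.5, -1.1, -0.0, 0, 0, 0], [9.9, -0.6, -0.0, 0, 0, 0], [10.3, -0.5, 5.5, 0, 0, 0]]
```

Emit:
drive_tool(
  increments=[
    [-6.1,0.1,0.2,0,0,0],
    [-11.7,2.6,0.2,0,0,0],
    [-15.6,7.0,0.2,0,0,0],
    [-17.6,12.1,0.2,0,0,0],
    [-17.3,10.3,-5.3,0,0,0],
  ],
)

```text
time_s: 11.92
tcp_pos: [0.4971, -0.0973, 0.1129]
tool_rot: [0.001, 0.991, 0.132, 0.003]
contact_force: [0.9, -1.7, 0.2]
opening: -0.0
gripper_force: 0.0
```

Emit:
drive_tool(
  increments=[
    [1.0,-2.6,-0.2,0,0,0],
    [2.3,-4.8,-0.2,0,0,0],
    [4.1,-6.8,-0.2,0,0,0],
    [6.0,-8.3,-0.2,0,0,0],
    [8.2,-9.5,-0.2,0,0,0],
  ],
)

```text
time_s: 12.55
tcp_pos: [0.577, -0.1974, 0.1068]
tool_rot: [-0.0, 0.992, 0.128, -0.001]
contact_force: [0.5, 0.2, 0.6]
opening: -0.002
gripper_force: 0.0
```

Emit:
drive_tool(
  increments=[
    [2.4,-0.8,0,0,0,0],
    [4.9,-1.2,0,0,0,0],
    [7.5,-1.1,0,0,0,0],
    [7.7,-1.1,5.5,0,0,0],
  ],
)

```text
time_s: 13.05
tcp_pos: [0.6522, -0.2064, 0.1564]
tool_rot: [-0.003, 0.992, 0.129, -0.006]
contact_force: [-0.1, -1.1, -0.1]
opening: -0.004
gripper_force: 0.0
```

```bash
python3 -c "
from meas import *
look(3)"
```

```text
top 13.05 (np.float64(42.57789936736941), np.float64(43.50407226711417), np.float64(0.9424597510621378))
scene 13.1 (np.float64(46.53266229824231), np.float64(49.18369806858504), np.float64(0.8238788195589575))
top 13.15 (np.float64(50.49550168560943), np.float64(51.073647874541464), np.float64(0.9542422921389906))
13.2 [ 0.6562 -0.2076  0.1649] [ 0.2 -0.1 -1.2]
```

Emit:
drive_tool(
  increments=[
    [-4,0,2,0,0,0],
    [-8,2,4,0,0,0],
    [-11,4,4,0,0,0],
    [-14,8,4,0,0,0],
    [-15,10,4,0,0,0],
  ],
)

```text
time_s: 13.82
tcp_pos: [0.5024, -0.1061, 0.202]
tool_rot: [-0.0, 0.992, 0.128, -0.001]
contact_force: [0.8, -0.2, -0.9]
opening: 0.001
gripper_force: 0.0
```

Emit:
drive_tool(
  increments=[
    [0,0,0,0,0,0],
    [0,0,0,0,0,0],
    [0,0,0,0,0,0],
    [0,0,0,0,0,0],
    [0,0,0,0,0,0],
  ],
)

```text
time_s: 14.45
tcp_pos: [0.5059, -0.1078, 0.2031]
tool_rot: [-0.0, 0.992, 0.128, -0.0]
contact_force: [0.0, 1.0, 0.5]
opening: -0.004
gripper_force: 0.0
```

Emit:
drive_tool(
  increments=[
    [0,0,0,0,0,0],
    [0,0,0,0,0,0],
    [0,0,0,0,0,0],
    [0,0,0,0,0,0],
    [0,0,0,0,0,0],
  ],
)

```text
time_s: 15.08
tcp_pos: [0.5057, -0.1075, 0.2033]
tool_rot: [0.0, 0.992, 0.128, 0.0]
contact_force: [-0.2, -0.1, 0.5]
opening: 0.001
gripper_force: 0.0
```

Emit:
drive_tool(
  increments=[
    [0,0,0,0,0,0],
    [0,0,0,0,0,0],
    [0,0,0,0,0,0],
    [0,0,0,0,0,0],
    [0,0,0,0,0,0],
  ],
)

```text
time_s: 15.7
tcp_pos: [0.5057, -0.1075, 0.2033]
tool_rot: [0.0, 0.992, 0.128, 0.0]
contact_force: [-0.3, -0.4, -1.1]
opening: 0.006
gripper_force: 0.0
```

Emit:
drive_tool(
  increments=[
    [0,0,0,0,0,0],
    [0,0,0,0,0,0],
    [0,0,0,0,0,0],
    [0,0,0,0,0,0],
    [0,0,0,0,0,0],
  ],
)

```text
time_s: 16.32
tcp_pos: [0.5057, -0.1075, 0.2033]
tool_rot: [0.0, 0.992, 0.128, -0.0]
contact_force: [0.2, -0.5, -0.4]
opening: -0.0
gripper_force: 0.0
```

Emit:
drive_tool(
  increments=[
    [0,0,0,0,0,0],
    [0,0,0,0,0,0],
    [0,0,0,0,0,0],
    [0,0,0,0,0,0],
    [0,0,0,0,0,0],
  ],
)

```text
time_s: 16.95
tcp_pos: [0.5057, -0.1075, 0.2033]
tool_rot: [0.0, 0.992, 0.128, -0.0]
contact_force: [0.8, 0.9, 0.2]
opening: -0.001
gripper_force: 0.0
```

Emit:
drive_tool(
  increments=[
    [0,0,0,0,0,0],
    [0,0,0,0,0,0],
    [0,0,0,0,0,0],
    [0,0,0,0,0,0],
    [0,0,0,0,0,0],
  ],
)

```text
time_s: 17.58
tcp_pos: [0.5057, -0.1075, 0.2033]
tool_rot: [0.0, 0.992, 0.128, 0.0]
contact_force: [-0.2, -0.4, -0.9]
opening: -0.004
gripper_force: 0.0
```

```bash
python3 -c "
from meas import *
look(4)"
```

```text
top 17.575 (np.float64(289.26785474786703), np.float64(71.36212125272579), np.float64(0.8852535271347263))
scene 17.625 (np.float64(290.4475914674308), np.float64(4.153032069549923), np.float64(0.8412642889690746))
top 17.675 (np.float64(292.212913466814), np.float64(2.4005848754353423), np.float64(0.8884383241807391))
scene 17.725 (np.float64(293.25502190036246), np.float64(7.041836755968802), np.float64(0.8741972661273294))
17.775 [ 0.5057 -0.1075  0.2033] [-0.3  0.2 -0.3]
```

Emit:
drive_tool(
  increments=[
    [-0.5,4,0,0,0,0],
    [0,8,0,0,0,0],
    [2,12,0,0,0,0],
    [4,15,0,0,0,0],
    [4.6,16,0,0,0,0],
  ],
)

```text
time_s: 18.4
tcp_pos: [0.5524, 0.0548, 0.2033]
tool_rot: [-0.001, 0.992, 0.129, 0.0]
contact_force: [-0.4, -1.4, 0.9]
opening: 0.002
gripper_force: 0.0
```

Emit:
drive_tool(
  increments=[
    [0,0,0,0,0,0],
    [0,0,0,0,0,0],
    [0,0,0,0,0,0],
    [0,0,0,0,0,0],
    [0,0,0,0,0,0],
  ],
)

```text
time_s: 19.02
tcp_pos: [0.5517, 0.0521, 0.2034]
tool_rot: [0.0, 0.992, 0.128, 0.0]
contact_force: [-0.5, 1.0, -0.3]
opening: -0.0
gripper_force: 0.0
```

Emit:
drive_tool(
  increments=[
    [0,0,0,0,0,0],
    [0,0,0,0,0,0],
    [0,0,0,0,0,0],
    [0,0,0,0,0,0],
    [0,0,0,0,0,0],
  ],
)

```text
time_s: 19.65
tcp_pos: [0.5517, 0.0525, 0.2033]
tool_rot: [0.0, 0.992, 0.128, 0.0]
contact_force: [-0.2, -0.1, -0.2]
opening: -0.0
gripper_force: 0.0
```

Emit:
drive_tool(
  increments=[
    [0,0,0,0,0,0],
    [0,0,0,0,0,0],
    [0,0,0,0,0,0],
    [0,0,0,0,0,0],
    [0,0,0,0,0,0],
  ],
)

```text
time_s: 20.27
tcp_pos: [0.5517, 0.0525, 0.2033]
tool_rot: [0.0, 0.992, 0.128, -0.0]
contact_force: [-0.3, 0.0, 0.5]
opening: 0.002
gripper_force: 0.0
```

Emit:
drive_tool(
  increments=[
    [0,0,0,0,0,0],
    [0,0,0,0,0,0],
    [0,0,0,0,0,0],
    [0,0,0,0,0,0],
    [0,0,0,0,0,0],
  ],
)

```text
time_s: 20.9
tcp_pos: [0.5517, 0.0525, 0.2033]
tool_rot: [0.0, 0.992, 0.128, -0.0]
contact_force: [0.1, -0.8, 0.4]
opening: 0.0
gripper_force: 0.0
```

```bash
python3 -c "
from meas import *
look(4)"
```

```text
top 20.9 (np.float64(336.69060104180585), np.float64(48.94025645971957), np.float64(0.9189619884508532))
scene 20.95 (np.float64(336.20071837409375), np.float64(50.19021412835164), np.float64(0.8428778378302245))
top 21.0 (np.float64(336.69060104180585), np.float64(48.922748276725926), np.float64(0.9198868307786541))
scene 21.05 (np.float64(336.20071837409375), np.float64(50.19191781289168), np.float64(0.8447476865930198))
21.1 [0.5517 0.0525 0.2033] [-0.1  0.2  0.1]
```

```bash
python3 - <<'E'
from plan import *
z=.108
plan([.5517,.0525,.2033],[(125.2,.155),(125.2,z),(131,z),(137,z),(142,z),(145,z),(146.5,z),(148,z),(150.5,z),(153.5,z)]+[(157+4*k,z) for k in range(0,12)]+[(203.5,z),(206,z),(208,z)])
E
```

```text
[[-0.0, -0.0, -4.8, 0, 0, 0], [-0.0, -0.0, -9.5, 0, 0, 0], [-1.2, -0.9, -9.5, 0, 0, 0], [-2.3, -2.0, -9.5, 0, 0, 0], [-3.1, -2.9, -9.5, 0, 0, 0]]
[[-0.4, -0.6, -0.0, 0, 0, 0], [-0.7, -0.9, -0.0, 0, 0, 0], [-0.9, -1.3, -0.0, 0, 0, 0], [-1.2, -1.8, -0.0, 0, 0, 0], [-1.5, -2.5, -0.0, 0, 0, 0]]
[[-0.4, -0.8, -0.0, 0, 0, 0], [-0.8, -1.7, -0.0, 0, 0, 0], [-1.1, -2.7, -0.0, 0, 0, 0], [-1.3, -3.7, -0.0, 0, 0, 0], [-1.5, -4.7, -0.0, 0, 0, 0]]
[[-0.1, -1.0, -0.0, 0, 0, 0], [-0.1, -2.0, -0.0, 0, 0, 0], [-0.0, -3.0, -0.0, 0, 0, 0], [0.1, -4.0, -0.0, 0, 0, 0], [0.3, -5.0, -0.0, 0, 0, 0]]
[[0.3, -1.0, -0.0, 0, 0, 0], [0.6, -1.9, -0.0, 0, 0, 0], [0.8, -2.5, -0.0, 0, 0, 0], [1.1, -3.1, -0.0, 0, 0, 0], [1.3, -3.6, -0.0, 0, 0, 0]]
```

Emit:
drive_tool(
  increments=[
    [0,0,-4.8,0,0,0],
    [0,0,-9.5,0,0,0],
    [-1.2,-0.9,-9.5,0,0,0],
    [-2.3,-2.0,-9.5,0,0,0],
    [-3.1,-2.9,-9.5,0,0,0],
  ],
)

```text
time_s: 21.72
tcp_pos: [0.521, 0.0224, 0.1102]
tool_rot: [0.001, 0.992, 0.128, 0.001]
contact_force: [0.2, -0.6, -0.0]
opening: 0.0
gripper_force: 0.0
```

Emit:
drive_tool(
  increments=[
    [-0.4,-0.6,0,0,0,0],
    [-0.7,-0.9,0,0,0,0],
    [-0.9,-1.3,0,0,0,0],
    [-1.2,-1.8,0,0,0,0],
    [-1.5,-2.5,0,0,0,0],
  ],
)

```text
time_s: 22.35
tcp_pos: [0.5055, -0.0018, 0.1082]
tool_rot: [-0.0, 0.992, 0.128, -0.0]
contact_force: [-0.4, -0.3, -0.0]
opening: 0.0
gripper_force: 0.0
```

Emit:
drive_tool(
  increments=[
    [-0.4,-0.8,0,0,0,0],
    [-0.8,-1.7,0,0,0,0],
    [-1.1,-2.7,0,0,0,0],
    [-1.3,-3.7,0,0,0,0],
    [-1.5,-4.7,0,0,0,0],
  ],
)

```text
time_s: 22.98
tcp_pos: [0.4904, -0.0495, 0.1083]
tool_rot: [0.0, 0.992, 0.128, -0.0]
contact_force: [-0.2, 0.5, -0.2]
opening: 0.001
gripper_force: 0.0
```

Emit:
drive_tool(
  increments=[
    [-0.1,-1.0,0,0,0,0],
    [-0.1,-2.0,0,0,0,0],
    [0,-3.0,0,0,0,0],
    [0.1,-4.0,0,0,0,0],
    [0.3,-5.0,0,0,0,0],
  ],
)

```text
time_s: 23.6
tcp_pos: [0.4938, -0.0992, 0.1083]
tool_rot: [0.0, 0.992, 0.128, -0.0]
contact_force: [-0.2, 0.5, -0.2]
opening: -0.001
gripper_force: 0.0
```

Emit:
drive_tool(
  increments=[
    [0.3,-1.0,0,0,0,0],
    [0.6,-1.9,0,0,0,0],
    [0.8,-2.5,0,0,0,0],
    [1.1,-3.1,0,0,0,0],
    [1.3,-3.6,0,0,0,0],
  ],
)

```text
time_s: 24.22
tcp_pos: [0.5069, -0.1348, 0.1083]
tool_rot: [-0.0, 0.992, 0.128, 0.0]
contact_force: [0.2, 0.3, 0.2]
opening: -0.001
gripper_force: 0.0
```

```bash
python3 -c "
from meas import *
look(3)"
```

```text
top 24.225 (np.float64(44.257537897643964), np.float64(44.459370198877366), np.float64(0.9469171261598228))
scene 24.275 (np.float64(45.66102753184625), np.float64(47.58686293714183), np.float64(0.8832089099762923))
top 24.325 (np.float64(47.26223213183539), np.float64(47.1909795327079), np.float64(0.9573512090480119))
24.375 [ 0.5068 -0.1346  0.1083] [ 0.6  0.2 -0.3]
```

Emit:
drive_tool(
  increments=[
    [0.4,-0.7,0,0,0,0],
    [0.9,-1.3,0,0,0,0],
    [1.4,-1.9,0,0,0,0],
    [1.9,-2.5,0,0,0,0],
    [2.4,-3.0,0,0,0,0],
  ],
)

```text
time_s: 25.0
tcp_pos: [0.5311, -0.165, 0.1082]
tool_rot: [-0.0, 0.992, 0.128, -0.0]
contact_force: [-0.5, -0.1, 0.0]
opening: 0.003
gripper_force: 0.0
```

Emit:
drive_tool(
  increments=[
    [0.6,-0.6,0,0,0,0],
    [1.2,-1.2,0,0,0,0],
    [1.8,-1.7,0,0,0,0],
    [2.4,-2.1,0,0,0,0],
    [3.0,-2.5,0,0,0,0],
  ],
)

```text
time_s: 25.62
tcp_pos: [0.5612, -0.1897, 0.1083]
tool_rot: [-0.0, 0.992, 0.128, 0.0]
contact_force: [0.2, -0.0, -0.3]
opening: 0.002
gripper_force: 0.0
```

Emit:
drive_tool(
  increments=[
    [0,0,0,0,0,0],
    [0,0,0,0,0,0],
    [0,0,0,0,0,0],
    [0,0,0,0,0,0],
    [0,0,0,0,0,0],
  ],
)

```text
time_s: 26.25
tcp_pos: [0.5607, -0.1895, 0.1084]
tool_rot: [0.0, 0.992, 0.128, 0.0]
contact_force: [0.1, -0.3, 0.2]
opening: -0.0
gripper_force: 0.0
```

Emit:
drive_tool(
  increments=[
    [0,0,0,0,0,0],
    [0,0,0,0,0,0],
    [0,0,0,0,0,0],
    [0,0,0,0,0,0],
    [0,0,0,0,0,0],
  ],
)

```text
time_s: 26.88
tcp_pos: [0.5607, -0.1895, 0.1083]
tool_rot: [0.0, 0.992, 0.128, 0.0]
contact_force: [0.1, -1.2, -0.5]
opening: 0.001
gripper_force: 0.0
```

Emit:
drive_tool(
  increments=[
    [0,0,0,0,0,0],
    [0,0,0,0,0,0],
    [0,0,0,0,0,0],
    [0,0,0,0,0,0],
    [0,0,0,0,0,0],
  ],
)

```text
time_s: 27.5
tcp_pos: [0.5607, -0.1895, 0.1083]
tool_rot: [-0.0, 0.992, 0.128, 0.0]
contact_force: [0.2, 0.8, 1.1]
opening: -0.001
gripper_force: 0.0
```

```bash
python3 -c "
from meas import *
look(4)
from station import arm
f=arm.grab_frame('top');cv2.imwrite('pics/crop2.png',cv2.resize(f['frame'][90:250,210:390,::-1],None,fx=4,fy=3.75,interpolation=cv2.INTER_CUBIC))
f=arm.grab_frame('scene');cv2.imwrite('pics/crop3.png',cv2.resize(f['frame'][230:310,240:340,::-1],None,fx=7,fy=7,interpolation=cv2.INTER_CUBIC))
"
```

```text
top 27.5 (np.float64(92.17970030499139), np.float64(21.33138675454849), np.float64(0.9445072175228875))
scene 27.55 (np.float64(92.60421478820554), np.float64(21.638174251328188), np.float64(0.9591813997776257))
top 27.6 (np.float64(92.17970030499139), np.float64(21.24963200165054), np.float64(0.9449233380891087))
scene 27.65 (np.float64(92.60421478820554), np.float64(21.674672969063458), np.float64(0.9595809450151336))
27.7 [ 0.5607 -0.1895  0.1083] [ 0.2 -0.3 -0.8]
```

View pics/crop2.png

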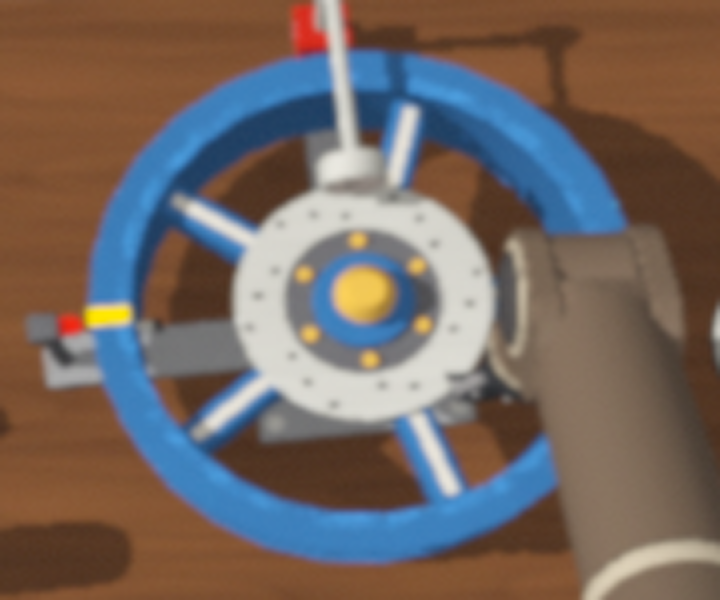

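View pics/crop3.png

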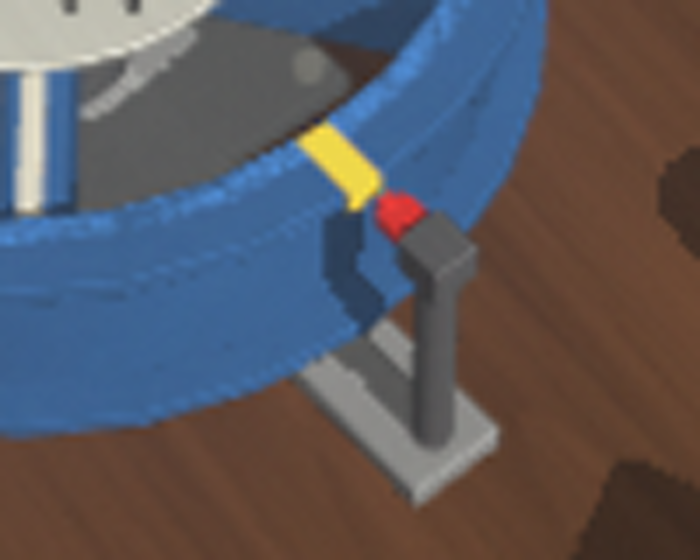

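The top crop shows the mark at (108,315) and the pointer tip at about (82,324). The scene crop shows the stripe ending at (365,195), with the tip at (383,200). The mark is about 1° short and the wheel is at rest, so I'll creep up behind the spoke and give it a tiny push.

```bash
python3 - <<'E'
from plan import *
z=.108
plan([.5607,-.1895,.1083],[(p,z) for p in (243,248,253,257,259,260,261,261.5,262,262.4)])
E
```

```text
[[0.8, -0.6, -0.0, 0, 0, 0], [2.0, -1.1, -0.0, 0, 0, 0], [3.2, -1.5, -0.0, 0, 0, 0], [4.2, -1.8, -0.0, 0, 0, 0], [4.7, -1.9, -0.0, 0, 0, 0]]
[[0.2, -0.0, -0.0, 0, 0, 0], [0.5, -0.1, -0.0, 0, 0, 0], [0.6, -0.1, -0.0, 0, 0, 0], [0.7, -0.1, -0.0, 0, 0, 0], [0.8, -0.1, -0.0, 0, 0, 0]]
```

Emit:
drive_tool(
  increments=[
    [0.8,-0.6,0,0,0,0],
    [2.0,-1.1,0,0,0,0],
    [3.2,-1.5,0,0,0,0],
    [4.2,-1.8,0,0,0,0],
    [4.7,-1.9,0,0,0,0],
  ],
)

```text
time_s: 28.42
tcp_pos: [0.6085, -0.2086, 0.1081]
tool_rot: [-0.0, 0.992, 0.128, 0.0]
contact_force: [-0.4, -0.3, 1.2]
opening: 0.004
gripper_force: 0.0
```

Emit:
drive_tool(
  increments=[
    [0.1,0,0,0,0,0],
    [0.2,0,0,0,0,0],
    [0.3,0,0,0,0,0],
    [0.4,0,0,0,0,0],
    [0.4,0,0,0,0,0],
  ],
)

```text
time_s: 29.05
tcp_pos: [0.6117, -0.2085, 0.1083]
tool_rot: [0.0, 0.992, 0.128, 0.0]
contact_force: [-0.2, 0.3, 0.3]
opening: 0.004
gripper_force: 0.0
```

```bash
python3 -c "
from meas import *
look(4)"
```

```text
top 29.05 (np.float64(92.17970030499139), np.float64(21.33128869731936), np.float64(0.9465703679709215))
scene 29.1 (np.float64(92.60421478820554), np.float64(21.73756502931218), np.float64(0.9578695733544295))
top 29.15 (np.float64(92.17970030499139), np.float64(21.33787834782136), np.float64(0.9464416811150498))
scene 29.2 (np.float64(92.60421478820554), np.float64(21.681370019463714), np.float64(0.9590968157664086))
29.25 [ 0.6117 -0.2085  0.1083] [ 0.2 -0.   0.4]
```

Emit:
drive_tool(
  increments=[
    [0.1,0,0,0,0,0],
    [0.2,0,0,0,0,0],
    [0.3,0,0,0,0,0],
    [0.3,0,0,0,0,0],
  ],
)

```text
time_s: 29.75
tcp_pos: [0.6148, -0.2085, 0.1083]
tool_rot: [-0.0, 0.992, 0.128, 0.0]
contact_force: [0.2, -1.0, -0.5]
opening: 0.002
gripper_force: 0.0
```

```bash
python3 -c "
from meas import *
look(4)"
```

```text
top 29.75 (np.float64(92.17970030499139), np.float64(21.3010429632796), np.float64(0.9392922523924833))
scene 29.8 (np.float64(92.60421478820554), np.float64(21.709300952466847), np.float64(0.9594572885801547))
top 29.85 (np.float64(92.17970030499139), np.float64(21.35415719584484), np.float64(0.9389915094958305))
scene 29.9 (np.float64(92.60421478820554), np.float64(21.726040690507872), np.float64(0.9593133140649844))
29.95 [ 0.6147 -0.2085  0.1083] [ 0.1  0.1 -0.3]
```

Emit:
drive_tool(
  increments=[
    [0.1,0,0,0,0,0],
    [0.2,0,0,0,0,0],
    [0.2,0,0,0,0,0],
  ],
)

```text
time_s: 30.32
tcp_pos: [0.6168, -0.2085, 0.1083]
tool_rot: [0.0, 0.992, 0.128, 0.0]
contact_force: [-0.5, 0.3, -0.2]
opening: 0.0
gripper_force: 0.0
```

```bash
python3 -c "
from meas import *
look(3)"
```

```text
top 30.325 (np.float64(92.17970030499139), np.float64(21.33621486679347), np.float64(0.9373333259812614))
scene 30.375 (np.float64(92.60421478820554), np.float64(21.638475766385177), np.float64(0.9597206908686927))
top 30.425 (np.float64(92.17970030499139), np.float64(21.26642066242617), np.float64(0.9415887646910241))
30.475 [ 0.6167 -0.2085  0.1083] [ 0.6 -0.7 -0.3]
```

Emit:
drive_tool(
  increments=[
    [0.1,0,0,0,0,0],
    [0.2,0,0,0,0,0],
    [0.2,0,0,0,0,0],
  ],
)

```text
time_s: 30.85
tcp_pos: [0.6188, -0.2085, 0.1083]
tool_rot: [0.0, 0.992, 0.128, 0.0]
contact_force: [-0.1, -0.8, -0.1]
opening: -0.001
gripper_force: 0.0
```

```bash
python3 -c "
from meas import *
look(3)"
```

```text
top 30.85 (np.float64(92.17970030499139), np.float64(21.32767481135256), np.float64(0.9411610046247023))
scene 30.9 (np.float64(92.60421478820554), np.float64(21.674672969063458), np.float64(0.9595809450151336))
top 30.95 (np.float64(92.17970030499139), np.float64(21.330657821322532), np.float64(0.9417561781585011))
31.0 [ 0.6187 -0.2085  0.1083] [ 0.1 -0.1  0.4]
```

Emit:
drive_tool(
  increments=[
    [0.1,0,0,0,0,0],
    [0.2,0,0,0,0,0],
    [0.2,0,0,0,0,0],
  ],
)

```text
time_s: 31.38
tcp_pos: [0.6209, -0.2085, 0.1083]
tool_rot: [0.0, 0.992, 0.128, 0.0]
contact_force: [-0.3, -0.3, -0.4]
opening: -0.0
gripper_force: 0.0
```

```bash
python3 -c "
from meas import *
look(3)"
```

```text
top 31.375 (np.float64(93.08007833870897), np.float64(22.128616627846014), np.float64(0.9460274559361853))
scene 31.425 (np.float64(93.5722817865321), np.float64(22.212196758331103), np.float64(0.9745092991528563))
top 31.475 (np.float64(93.43691483266818), np.float64(22.321536149418122), np.float64(0.9435811525000974))
31.525 [ 0.6208 -0.2085  0.1083] [-0.6  0.2 -0.2]
```

Emit:
drive_tool(
  increments=[
    [-1.5,0,0,0,0,0],
    [-3,0.2,0,0,0,0],
    [-3,0.2,5,0,0,0],
    [-3,0.2,10,0,0,0],
    [-7,0,12,0,0,0],
  ],
)

```text
time_s: 32.15
tcp_pos: [0.5534, -0.2078, 0.2314]
tool_rot: [0.001, 0.992, 0.129, 0.003]
contact_force: [0.3, -0.6, -0.8]
opening: 0.001
gripper_force: 0.0
```

Emit:
drive_tool(
  increments=[
    [-5,-3,0,0,0,0],
    [-10,-6,0,0,0,0],
    [-14,-9,0,0,0,0],
    [-16,-12,0,0,0,0],
    [-16,-12,0,0,0,0],
  ],
)

```text
time_s: 32.78
tcp_pos: [0.3885, -0.3312, 0.2285]
tool_rot: [0.001, 0.992, 0.125, -0.0]
contact_force: [0.0, 0.7, 0.3]
opening: 0.002
gripper_force: 0.0
```

```bash
python3 -c "
from meas import *
look(4)
from station import arm
f=arm.grab_frame('scene');cv2.imwrite('pics/crop4.png',cv2.resize(f['frame'][230:310,240:340,::-1],None,fx=7,fy=7,interpolation=cv2.INTER_CUBIC))
for n in('top','scene'):
    f=arm.grab_frame(n);H=hsv(f);red=(cv2.inRange(H,(0,130,90),(8,255,255))|cv2.inRange(H,(172,130,90),(180,255,255)))>0
    p=ray_plane(f,pix(red),.16);d=p[:,:2]-C;r=np.hypot(*d.T);a=np.degrees(np.arctan2(d[:,1],d[:,0]));k=(r<.27)&(abs(a-93)<8);print(n,k.sum(),a[k].mean(),a[k&(r<.247)].mean())
"
```

```text
top 32.775 (np.float64(93.8287635232296), np.float64(23.053830441903706), np.float64(0.9479314204732534))
scene 32.825 (np.float64(94.01248773177366), np.float64(23.29571940897155), np.float64(0.9618566328060872))
top 32.875 (np.float64(93.8287635232296), np.float64(23.041127232750043), np.float64(0.9502992529173334))
scene 32.925 (np.float64(94.01248773177366), np.float64(23.29571940897155), np.float64(0.9618566328060872))
32.975 [ 0.3916 -0.3275  0.2284] [0.3 0.7 0.2]
top 32 93.22169121096849 93.5508118539645
scene 33 92.97458508039065 93.18151881369675
```

View pics/crop4.png

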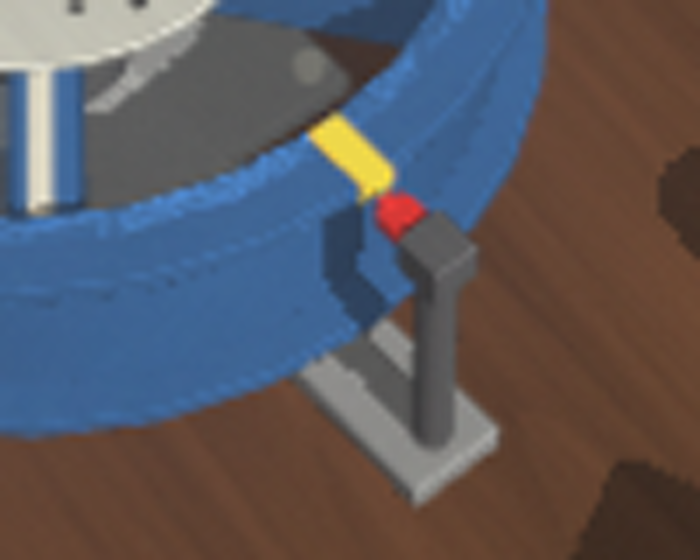

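The crop shows the stripe's outer end at (378,185), lined up with the red tip at (390,205). The remaining offset is about 0.5° (2 mm), the wheel is at rest and the arm is clear.

```bash
python3 -c "
from station import arm
print(arm.hand_in())"
```

```text
the job is handed in; nothing more can be done
None
```

The job is handed in, with no verdict returned. From camera readings, the wheel ran anticlockwise at about 10–13 rpm from t ≈ 4.5 s to at least 13 s, then came to rest with the yellow mark about 0.5° (2 mm) from the pointer tip, and the arm was clear of the wheel.

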